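Pulse the counter mill by its bayonet lid

ROBOT

A 6-joint arm with a two-finger parallel gripper is mounted at the origin on the work surface. World frame = base frame: x ahead of the robot, y to its left, z up, the work surface at z = 0. Lengths are in mm, angles in rad, forces in N, time in s.
With the tool pointing down it reaches from about 250 to 800 mm from the base axis. Payload 3.9 kg.
Tool frame: the origin (TCP) lies at the very end of the fingers, on their centre line; the grasp point (between the pads) lies 19 mm behind it (r.hold_point_z is the distance from the TCP to the grasp point, in mm); z points along the fingers, y is the direction in which the jaws open and shut (so a half turn about z gives the same grasp; the last joint's range is limited). The gripper opens to 85 mm and grips with 20 to 120 N. Pads are 22 mm wide; open, the fingers measure 114 mm over their backs; the gripper's body (76 mm by 85 mm) begins 54 mm behind the grasp point. The pads swing forward as they close: fully open they stand 13 mm farther back than shut.
Start: joints at [1.239, 0.26, -0.138, 1.173, 0, 1.571], TCP at [171.011, 496.357, 231.304] pointing down, gripper open.
Joint ranges: [-2.78, 2.78], [-0.83, 1.72], [-1.28, 1.37], [-1.9, 2.12], [-1.57, 1.48], [-3.14, 3.14]. Speed limits (rad/s): [2.57, 2.57, 3.14, 3.14, 3.14, 3.14].

INTERFACE

Orientations are given as a unit quaternion [w, x, y, z].
In Python, from workcell import r gives the robot as it stands. The module is installed in compiled form; this text tells all that it offers.
- The arm moves only by the tool servo_tool, never from a script. Its argument "rows" is a list of rows, each an object with "linear": the shift along the tool's x, y, z in m, a list of three; "dr": the turn, a rotation vector about the tool's x, y, z in degrees, a list of three; "jaw": the finger opening in m, from 0 to 0.0854. A call has 1 to 12 rows; each row shifts and turns the commanded pose from where the row before left it, along the tool's axes as they then stand; what a row does not reach is not made up. A row lasts 1/8 s, in which the tool goes at most 62.5 mm and 10.7 degrees, less where a joint would pass 70% of its speed; a pose out of reach is approached as far as the arm can. A call with a gripper value outside its range is refused whole. The fingers move at their own pace and stop on an object; "grip_force" is the grip in N (left out, the last holds). Time passes only in rows, so rows that do not move let the fingers close. It gives the time, the measured TCP pose, the force and the opening at its end, in the units of the state.
- r.read_state(): the state, without advancing time (a new reading comes with each control period).
- r.read_camera(name): name is "scene" or "side" or "wrist"; returns a dict with "image" (420x560x3 uint8, red, green, blue), "fov_y" (degrees; the focal length in pixels is half the picture's height over the tangent of half this angle, whatever the lens; pixels are square), "cx", "cy" (the principal point, pixels), "world_from_camera" (4x4, takes a point from camera to world coordinates); the wrist camera has in their place "hand_eye" (4x4, takes a point from camera to tool coordinates, whose origin is the TCP and whose axes are the flange's). Camera axes: x right, y down, z forward; pixel columns grow to the right and rows downward; lengths in mm; the calibration is good to about 2 mm. A picture is of the moment at which its call begins: read the wrist's pose just before it. There is no depth.
- r.finish_job(): hands the job in, once; it reports no verdict.
The state is a dict: "time_s": time; "joints": joint angles; "joint_vel": joint speeds; "joint_efforts": joint torques, N m; "tcp_pos": TCP position; "orientation": TCP orientation; "contact_force": force on the tool from outside, world axes, zero at the start; "wrist_torque": the same for the moment, N m; "grip_width": finger opening in mm.
Only numpy, scipy, OpenCV 4.12 (cv2) and the standard library are available. Lean on these libraries where they do the work, as an engineer would, in place of code of your own. Each camera call takes 0.05 s, during which the arm holds its last target.

TASK

Run the shop's counter mill on pulse: swing the little hold-down lever up off the mouth so that it stands upright or leans back, and leave it up; then drop the lid into the mouth with its two lugs through the two slots until it sits flush on the rim. Twist the lid clockwise (seen from above) half way, until a nib of its grip bar points at the half-way rib, never so far that it clicks past the ball catch, and finish while still holding the lid there, because it springs back when let go. Leave the tin, the jar and the cup standing where they are.

Things in the scene. Friction and masses are not known exactly. Their poses are not given: they have to be found in the camera images.
- mill_mouth (a point): Centre of the mill's round mouth, level with the top of its steel rim, 110 mm above the counter. Axes are the mill's: z up, +x towards the lever's hinge. The mill is a fixed white box, 200 x 170 mm, 82 mm high; its steel collar is 104 mm across. The mouth is a 72 mm hole in a lip 6 mm thick, with two slots 18 mm wide at +x and -x, reaching to 44 mm from the axis.
- half_rib (a point): Top of the half-way rib, a thin upright steel plate outside the collar, 61 to 71 mm from the mouth axis, top 8 mm above the rim, 0.60 rad clockwise (from above) of the +x slot. Its twin stands opposite, 0.60 rad clockwise of the -x slot.
- ball_catch (a point): Spring ball of the catch, facing the mouth from a steel block (61 to 79 mm from the mouth axis, top 12 mm above the rim), 1.15 rad clockwise (from above) of the +x slot. A lid nib that is forced past it clicks and locks.
- lever_hinge (a point): Hinge point of the hold-down lever, between two steel ears on the mill 90 mm to +x of the mouth axis and 28 mm above the rim. The hinge axis is the mill's y. The axes shown are the mill's.
- lever_knob (a point): Centre of the lever's black knob, a roller of 16 mm diameter and 24 mm long lying along the mill's y, on a flat steel bar 10 mm wide, 65 mm from the hinge. With the lever down it hangs over the mouth, 28 mm above the rim, so that the lid cannot go in.
- lever (a joint): Angle of the lever, rad: 0 lying level across the mouth (its knob towards the mill's -x), 1.57 upright, at most 2.1 leaning back away from the mouth. A stiff hinge, about 0.07 N m (about 1 N at the knob): it stays where it is left.
- lid_grip (a point): Centre of the black grip bar of the loose grey lid (about 160 g): bar 72 mm long (lid's x), 16 wide (y), 34 high. It lies 41 mm above the lid's underside (the counter at the start), and 25 mm above the rim when seated. A disc, 92 mm across, 8 thick, lies under the bar, its top 17 mm below this point; a nib at each end of the bar reaches 57 mm from the axis.
- lid_foot (a point): Centre of the lid's underside: the foot of a plug 66 mm across (62 at the foot) and 16 mm high. Two lugs at the foot, right under the bar's ends (lid's +x and -x), are 12 mm wide, 6 high, and reach 41 mm from the axis. The lid is the same after a half turn; it goes in with its bar along the mill's x, and the foot then lies 16 mm below the rim.
- ring (a joint): Angle, rad, of the sprung ring in the mouth that the lugs carry round: 0 at rest, grows as the lid is twisted clockwise (from above), about 0.09 behind the lid for play, so about 0.5 with a nib at the half-way rib. Its spring pushes back with 0.09 N m at 0, 0.17 N m at half way. At about 1.06 the lid clicks past the ball catch and locks.
- tin_mid (a point): Middle of a closed food tin, 74 mm diameter, 75 mm high, standing on the counter beside the mill; leave it alone.
- jar_mid (a point): Middle of a closed amber glass jar, 68 mm diameter, 95 mm high, at the far left; leave it alone.
- cup_mid (a point): Middle of a white cup, 80 mm diameter, 75 mm high, at the far right; leave it alone.
There are look-alikes about, which are no part of the job. Leave any red look-alike of the part that bears lid_grip alone.

How it is judged (in metres and radians):
On the way, in this order (a step that is already met when the one before it is completed fails the run):
1. the hold-down lever is swung up, upright or leaning back (value of joint lever above 1.4 rad), for 0.2 s.
2. the lid sits flush in the mouth with its lugs through the slots (z of lid_grip in the frame of mill_mouth below 0.032 m and horizontal distance between lid_grip and mill_mouth below 0.006 m and angle between lid_grip's own z axis and vertical below 0.12 rad and value of joint lever above 1.4 rad), for 0.1 s.
At the end, for the whole second after the job is handed in: The lever is up (above 1.4 rad); the lid is seated (bar centre less than 32 mm above the rim, within 6 mm of the mouth axis, tilted less than 0.12 rad) and twisted half way: the switch ring stands still between 0.35 and 0.75 rad, while the fingers still hold the lid (more than 1 N) (all of step 2 and value of joint ring between 0.35 and 0.75 rad and velocity of joint ring between -0.15 and 0.15 rad/s and contact force between the fingers and lid above 1 N); the arm keeps its last pose, push and grip.
It fails at once if the lid is twisted onto or past the ball catch (ring above 1.05 rad) (value of joint ring above 1.05 rad).
It fails at once if the tin, jar or cup is moved more than 25 mm (distance of any of tin_mid, jar_mid, cup_mid from where it was at the start of the episode above 0.025 m).
It also fails if it takes over 54 s, if anything falls off the work surface, if the arm or the gripper's body presses on something with over 40 N, if the wrist force passes 120 N, or if a joint passes its speed limit or range.

## Working session

There is one attempt and no reset: what is moved stays moved. The work goes in short steps, Python scripts to look and compute and a tool call to move; the robot and the scene stay as the last step left them, time stands still between calls to the robot, and variables do not carry over. Pictures are saved under pics/ and viewed, and the job is handed in when it is done.

Besides the shell and the picture viewer there is one more tool, called after ">>>" as a command line: name --argument value ..., lists and objects as JSON in quotes. servo_tool: Moves the arm, as the interface text tells. Its arguments: {"type":"object","properties":{"rows":{"type":"array"},"grip_force":{"type":"number"}},"required":["rows"]}

```bash
mkdir -p pics; cat > h.py <<'E'
from workcell import r
import numpy as np, cv2
from scipy.spatial.transform import Rotation as R
def snap(n,fn):
    s=r.read_state(); c=r.read_camera(n)
    cv2.imwrite('pics/'+fn+'.png',c['image'][:,:,::-1])
    if n=='wrist':
        q=s['orientation']; T=np.eye(4); T[:3,:3]=R.from_quat([q[1],q[2],q[3],q[0]]).as_matrix(); T[:3,3]=s['tcp_pos']
        c['T']=T@np.array(c['hand_eye'])
    else: c['T']=np.array(c['world_from_camera'])
    np.savez('pics/'+fn+'.npz',T=c['T'],fov=c['fov_y'],cx=c['cx'],cy=c['cy'],img=c['image'])
    return c
def load(fn): return np.load('pics/'+fn+'.npz')
def ray(c,u,v):
    f=210/np.tan(np.radians(float(c['fov'])/2))
    d=c['T'][:3,:3]@np.array([(u-c['cx'])/f,(v-c['cy'])/f,1]); return c['T'][:3,3],d/np.linalg.norm(d)
def onz(c,u,v,z):
    o,d=ray(c,u,v); return o+d*(z-o[2])/d[2]
def proj(c,p):
    f=210/np.tan(np.radians(float(c['fov'])/2))
    q=np.linalg.inv(c['T'])@np.append(p,1); return q[0]/q[2]*f+c['cx'],q[1]/q[2]*f+c['cy']
E
python3 - <<'E'
from h import *
print(r.read_state())
for n in ['scene','side','wrist']:
    c=snap(n,n+'0'); print(n,c['fov_y'],c['cx'],c['cy'],c['T'].round(3).tolist())
E
```

```text
{'time_s': 0.0, 'joints': array([ 1.23901189e+00,  2.60674634e-01, -1.39338349e-01,  1.17275288e+00,
        5.94025508e-05,  1.57081711e+00]), 'joint_vel': array([ 0.00164922,  0.00051057, -0.000107  ,  0.00038192,  0.00031041,
        0.00021638]), 'joint_efforts': array([-1.68812163e-03, -4.05681574e+01,  2.53919560e+01,  1.87433203e-02,
       -1.12220648e-04, -2.21072163e-06]), 'tcp_pos': array([170.76673214, 495.72426206, 230.48148642]), 'orientation': array([-1.91900283e-04,  1.65142561e-01,  9.86269215e-01, -9.66344389e-04]), 'contact_force': array([ 0.07948285, -0.26410995,  0.23849502]), 'wrist_torque': array([ 0.01032925, -0.02462938, -0.00245393]), 'grip_width': 85.15598485173231}
scene 42.93316260525072 283.81476627696605 201.5299998346092 [[-0.827, 0.317, -0.465, 1115.266], [0.562, 0.461, -0.686, 712.646], [-0.003, -0.829, -0.56, 726.846], [0.0, 0.0, 0.0, 1.0]]
side 57.86946880311419 271.7490108566404 206.63414211056167 [[-0.943, -0.241, 0.229, 364.929], [-0.332, 0.647, -0.686, 598.129], [0.017, -0.723, -0.691, 728.792], [0.0, 0.0, 0.0, 1.0]]
wrist 68.05329672982583 275.9631989609502 207.39890568687264 [[0.326, 0.913, 0.247, 109.008], [0.946, -0.314, -0.087, 518.173], [-0.002, 0.262, -0.965, 373.232], [0.0, 0.0, 0.0, 1.0]]
```

View pics/scene0.png

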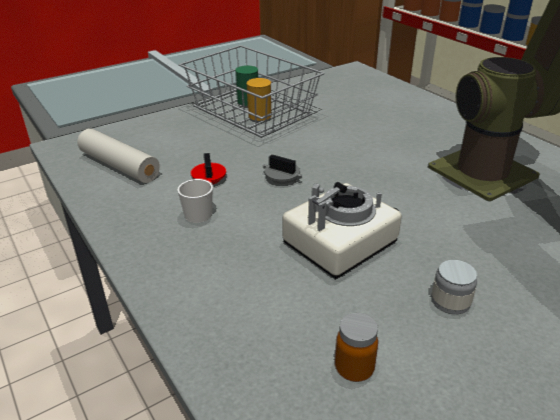

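View pics/side0.png

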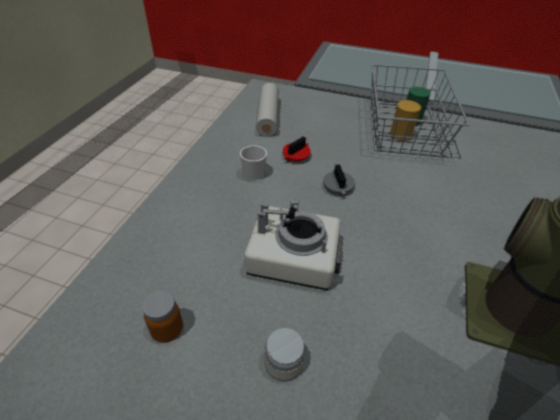

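View pics/wrist0.png

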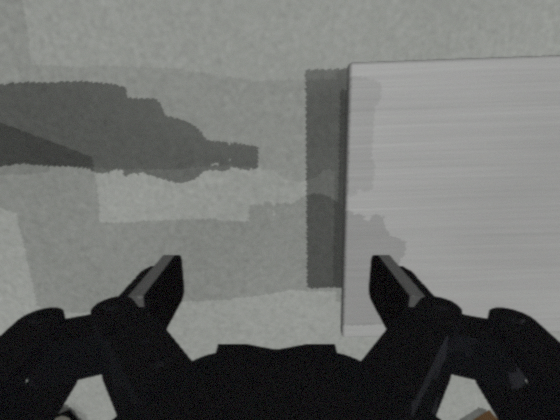

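Candidates for the lid: the grey disc with a black bar at scene (283,170) / side (340,182), and the red look-alike at scene (209,172) / side (297,150). The grey one fits the description. Next I'll crop in close to check it.

```bash
python3 - <<'E'
from h import *
a=load('scene0')['img'][130:280,180:420]; b=load('side0')['img'][130:300,220:380]
a=cv2.resize(a,None,fx=3.3,fy=3.3,interpolation=2); b=cv2.resize(b,None,fx=3.5,fy=3.5,interpolation=2)
cv2.imwrite('pics/ca.png',a[:,:,::-1]);cv2.imwrite('pics/cb.png',b[:,:,::-1])
S=load('scene0');D=load('side0')
print('lid',onz(S,283,175,25),onz(D,340,185,25))
print('mouth',onz(S,347,205,110),onz(D,302,232,110))
E
```

```text
lid [ 466.72834891 -248.54286057   25.        ] [ 445.15794928 -253.70615379   25.        ]
mouth [503.91422508  39.80689138 110.        ] [480.9037754   36.78971119 110.        ]
```

View pics/ca.png

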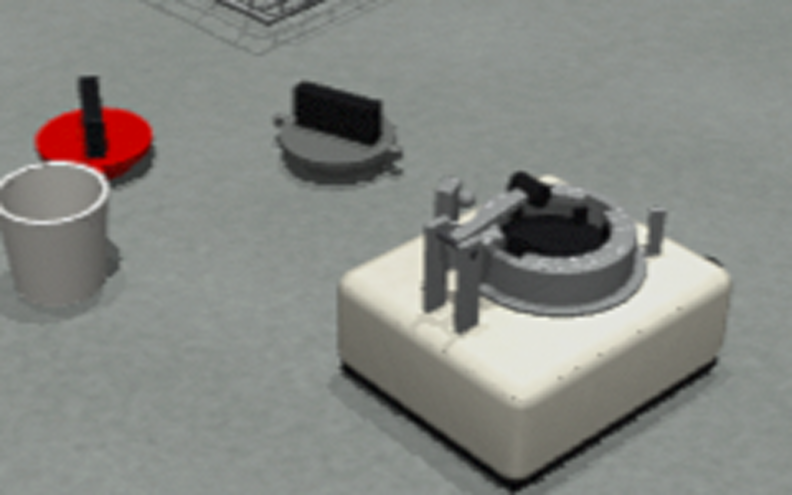

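View pics/cb.png

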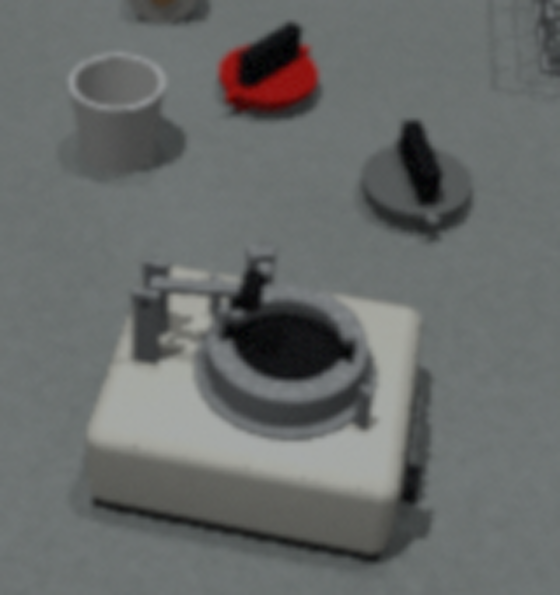

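```bash
python3 - <<'E'
from h import *
S=load('scene0');D=load('side0')
sc=lambda u,v:(180+u/3.3,130+v/3.3); sd=lambda u,v:(220+u/3.5,130+v/3.5)
p=onz(D,*sd(97,500),5);q=onz(D,*sd(385,553),5);print('mill edge',p,q,np.linalg.norm(p-q),np.degrees(np.arctan2(*(p-q)[1::-1])))
p=onz(S,*sc(515,482),5);q=onz(S,*sc(725,365),5);print('mill edge',p,q,np.linalg.norm(p-q),np.degrees(np.arctan2(*(p-q)[1::-1])))
# rim ellipses by centre
print('mouth',onz(S,*sc(558,232),110),onz(D,*sd(288,343),110))
print('knob',onz(S,*sc(530,188),138),onz(D,*sd(250,285),138))
print('hinge',onz(S,*sc(450,228),138),onz(D,*sd(150,283),138))
p=onz(S,*sc(296,90),58);q=onz(S,*sc(382,105),58);print('bar',p,q)
p=onz(D,*sd(412,125),58);q=onz(D,*sd(430,165),58);print('bar',p,q)
print('disc',onz(S,*sc(337,140),24),onz(D,*sd(417,185),24))
for n,s,d in [('tin',(455,285),(285,352))]: print(n,onz(S,*s,40),onz(D,*d,40))
print('redlid',onz(S,209,174,20),'cup',onz(S,197,200,40))
E
```

```text
mill edge [583.65288698 109.54960045   5.        ] [393.45629506  84.54527326   5.        ] 191.83315655916064 7.489479105800264
mill edge [579.71197804 106.9799097    5.        ] [393.59676387  96.00174254   5.        ] 186.43871138094437 3.3757297276171334
mouth [489.2848554   28.98528342 110.        ] [483.66370195  24.93366728 110.        ]
knob [500.35744492  12.41693467 138.        ] [514.99607468  10.69231642 138.        ]
hinge [568.36448233  19.96926606 138.        ] [575.21497055  31.12166491 138.        ]
bar [ 476.21170255 -294.78681632   58.        ] [ 434.9032439  -238.07285436   58.        ]
bar [ 465.67575058 -296.46032845   58.        ] [ 440.97835481 -250.03949618   58.        ]
disc [ 460.52169787 -261.70483309   24.        ] [ 449.60228863 -263.46751119   24.        ]
tin [438.47320446 280.86592533  40.        ] [439.2922497  277.72576607  40.        ]
redlid [ 615.57943709 -366.98397693   20.        ] cup [ 706.80423357 -248.43081075   40.        ]
```

>>> servo_tool --rows '[{"linear": [-0.049,-0.032,0],"dr": [0,0,0],"jaw": 0.045},{"linear": [-0.049,-0.032,-0.002],"dr": [0,0,0],"jaw": 0.045},{"linear": [-0.049,-0.032,-0.002],"dr": [0,0,0],"jaw": 0.045},{"linear": [-0.049,-0.032,-0.002],"dr": [0,0,0],"jaw": 0.045},{"linear": [-0.049,-0.032,-0.002],"dr": [0,0,0],"jaw": 0.045},{"linear": [-0.049,-0.032,-0.002],"dr": [0,0,0],"jaw": 0.045},{"linear": [-0.049,-0.032,-0.002],"dr": [0,0,0],"jaw": 0.045},{"linear": [-0.049,-0.032,-0.002],"dr": [0,0,0],"jaw": 0.045},{"linear": [-0.049,-0.032,-0.002],"dr": [0,0,0],"jaw": 0.045},{"linear": [-0.049,-0.032,-0.002],"dr": [0,0,0],"jaw": 0.045},{"linear": [0,0,0],"dr": [0,0,-10.5],"jaw": 0.045},{"linear": [0,0,0],"dr": [0,0,-10.5],"jaw": 0.045}]'

```text
time_s: 1.65
tcp_pos: [530.2, 33.1, 248.7]
orientation: [-0.001, -0.019, 1.0, 0.0]
contact_force: [-0.9, 0.7, -0.1]
grip_width: 44.7
```

```bash
python3 - <<'E'
from h import *
c=snap('wrist','w1');s=r.read_state();print(s['time_s'],s['tcp_pos'],s['orientation'],s['joints'],s['grip_width'],s['joint_vel'])
E
```

```text
1.7 [530.03555483  33.48762338 248.71466941] [-5.91896705e-04 -2.14840045e-02  9.99769017e-01  1.09821960e-05] [ 6.30531753e-02  2.64736434e-01 -8.58716303e-02  1.22137012e+00
  7.11385865e-05  2.00818107e-02] 44.631092101459146 [ 0.01288478 -0.00493996 -0.00660907  0.00093621 -0.00112633  0.29482211]
```

View pics/w1.png

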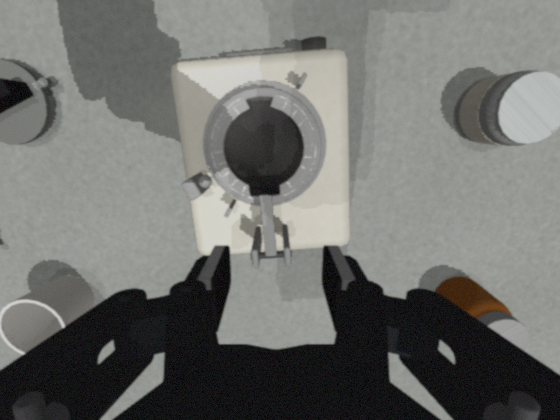

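```bash
python3 - <<'E'
from h import *
a=load('w1')['img'][40:270,160:360]
cv2.imwrite('pics/cw1.png',cv2.resize(a,None,fx=2.6,fy=2.6,interpolation=2)[:,:,::-1])
E
```

```text
(no output)
```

View pics/cw1.png

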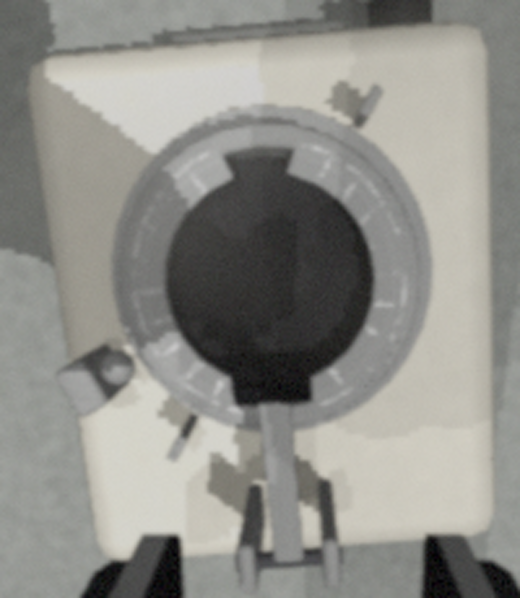

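```bash
python3 - <<'E'
from h import *
from scipy.optimize import least_squares
c=load('w1');img=c['img'];g=cv2.GaussianBlur(cv2.cvtColor(img,cv2.COLOR_RGB2GRAY),(3,3),0)
m=(g<85).astype(np.uint8)
n,l,st,ce=cv2.connectedComponentsWithStats(m)
k=l[146,264];print(st[k])
cs,_=cv2.findContours((l==k).astype(np.uint8),cv2.RETR_EXTERNAL,cv2.CHAIN_APPROX_NONE)
p=max(cs,key=len)[:,0].astype(float)
a=np.degrees(np.arctan2(p[:,1]-146,p[:,0]-264))
ok=(np.abs(np.abs(a)-90)>35)
W=np.array([onz(c,u,v,110)[:2] for u,v in p[ok]])
s=least_squares(lambda x:np.hypot(W[:,0]-x[0],W[:,1]-x[1])-x[2],[486,27,36],loss='soft_l1');print(s.x,ok.sum(),np.abs(s.fun).max())
pc=lambda u,v:(160+u/2.6,40+v/2.6)
M=s.x[:2]
def az(p,q): d=p-q; return np.degrees(np.arctan2(d[1],d[0]))
sl=onz(c,*pc(259,151),110)[:2]; print('slot',np.linalg.norm(sl-M),az(M,sl))
for A,B in [((485,60),(492,500)),((45,110),(105,530))]:
    print('edge',az(onz(c,*pc(*B),82),onz(c,*pc(*A),82)))
e=(onz(c,*pc(248,570),140)+onz(c,*pc(332,570),140))/2; print('ears',e,az(e[:2],M),np.linalg.norm(e[:2]-M))
for u,v in [(105,372),(117,370)]: 
    b=onz(c,*pc(u,v),122)[:2];print('catch',az(b,M),np.linalg.norm(b-M))
for A in [((195,420),(172,460)),((362,122),(380,88))]:
    for q in A: b=onz(c,*pc(*q),118)[:2];print('rib',az(b,M),np.linalg.norm(b-M))
print('tool x az',az(c['T'][:2,1]*-1,np.zeros(2)))
E
```

```text
[ 224   98   80   98 5459]
[486.96263423  20.65677698  35.03876265] 134 0.6999750006530121
slot 42.588229062273896 5.777034058078933
edge 6.596618180303383
edge 6.23617919168731
ears [580.0020006   31.73997056 140.        ] 6.793272745939546 93.69717644555394
catch -59.96678780039231 62.24966394881774
catch -58.6845788841197 58.321774866629795
rib -26.626486935164746 53.38913341315192
rib -27.056619472808823 70.30258052272771
rib 151.12203953766124 59.108113332380405
rib 151.52735751328026 70.49497080792986
tool x az -177.7810344420681
```

```bash
cat >> h.py <<'E'
def goto(x,y,z,az):
    s=r.read_state();q=s['orientation'];Q=R.from_quat([q[1],q[2],q[3],q[0]]).as_matrix()
    a=np.degrees(np.arctan2(Q[1,0],Q[0,0]))
    print('t',s['time_s'],'at',s['tcp_pos'].round(1),'az',a.round(2),'tilt',np.degrees(np.arccos(-Q[2,2])).round(2),'F',s['contact_force'].round(1),'grip',round(s['grip_width'],1))
    print('tool shift',(Q.T@(np.array([x,y,z])-s['tcp_pos'])).round(1),'dr z',((-(az-a)+180)%360-180).round(2))
E
python3 - <<'E'
from h import *
c=load('w1');print('knob',onz(c,264.6,189.5,142),onz(c,264.6,187,142))
a=np.radians(6.4);M=np.array([487,20.7]);k=M+25*np.array([np.cos(a),np.sin(a)]);print(k)
goto(*k,122,186.4)
E
```

```text
knob [517.47415073  23.89258789 142.        ] [515.39355493  23.83166403 142.        ]
[511.84419798  23.48672331]
t 1.7 at [530.   33.5 248.7] az -177.54 tilt 0.07 F [-0.2 -0.4  0.3] grip 44.6
tool shift [ 18.5  -9.2 126.7] dr z -3.94
```

>>> servo_tool --rows '[{"linear": [0.017,-0.009,0.01],"dr": [0,0,-4],"jaw": 0.045},{"linear": [0,0,0.04],"dr": [0,0,0],"jaw": 0.045},{"linear": [0,0,0.04],"dr": [0,0,0],"jaw": 0.045},{"linear": [0,0,0.036],"dr": [0,0,0],"jaw": 0.045},{"linear": [0,0,0],"dr": [0,0,0],"jaw": 0.045},{"linear": [0,0,0],"dr": [0,0,0],"jaw": 0.045}]'

```text
time_s: 2.45
tcp_pos: [514.1, 24.7, 124.4]
orientation: [0.001, -0.052, 0.999, 0.0]
contact_force: [-0.1, -0.4, 0.2]
grip_width: 45.0
```

```bash
python3 - <<'E'
from h import *
goto(512.5,23.5,122,186.4)
snap('wrist','w2')
E
```

```text
t 2.45 at [514.1  24.7 124.4] az -174.06 tilt 0.07 F [-0.1 -0.4  0.2] grip 45.0
tool shift [ 1.7 -1.1  2.4] dr z -0.46
```

View pics/w2.png

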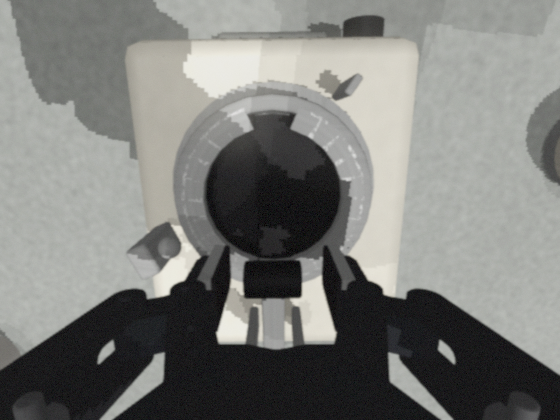

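>>> servo_tool --rows '[{"linear": [0,0,0],"dr": [0,0,0],"jaw": 0.01},{"linear": [0,0,0],"dr": [0,0,0],"jaw": 0.01},{"linear": [0,0,0],"dr": [0,0,0],"jaw": 0.01},{"linear": [0,0,0],"dr": [0,0,0],"jaw": 0.01}]' --grip_force 30

```text
time_s: 3.0
tcp_pos: [514.7, 23.4, 124.5]
orientation: [0.002, -0.052, 0.999, -0.001]
contact_force: [0.3, -5.2, 3.1]
grip_width: 22.8
```

>>> servo_tool --rows '[{"linear": [-0.002,0,-0.016],"dr": [0,0,0],"jaw": 0.01},{"linear": [-0.006,0,-0.015],"dr": [0,0,0],"jaw": 0.01},{"linear": [-0.0095,0,-0.013],"dr": [0,0,0],"jaw": 0.01},{"linear": [-0.0125,0,-0.0105],"dr": [0,0,0],"jaw": 0.01},{"linear": [-0.0145,0,-0.007],"dr": [0,0,0],"jaw": 0.01},{"linear": [-0.016,0,-0.003],"dr": [0,0,0],"jaw": 0.01},{"linear": [-0.016,0,0.001],"dr": [0,0,0],"jaw": 0.01},{"linear": [-0.012,0,0.0035],"dr": [0,0,0],"jaw": 0.01},{"linear": [0,0,0],"dr": [0,0,0],"jaw": 0.01},{"linear": [0,0,0],"dr": [0,0,0],"jaw": 0.01}]'

```text
time_s: 4.25
tcp_pos: [600.7, 33.3, 183.0]
orientation: [-0.001, -0.052, 0.999, -0.0]
contact_force: [-1.7, -3.8, -2.1]
grip_width: 23.1
```

```bash
python3 - <<'E'
from h import *
goto(512.5,23.5,122,186.4)
snap('wrist','w3')
E
```

```text
t 4.25 at [600.7  33.3 183. ] az -174.03 tilt 0.09 F [-1.7 -3.8 -2.1] grip 23.1
tool shift [88.7 -0.5 61.1] dr z -0.43
```

View pics/w3.png

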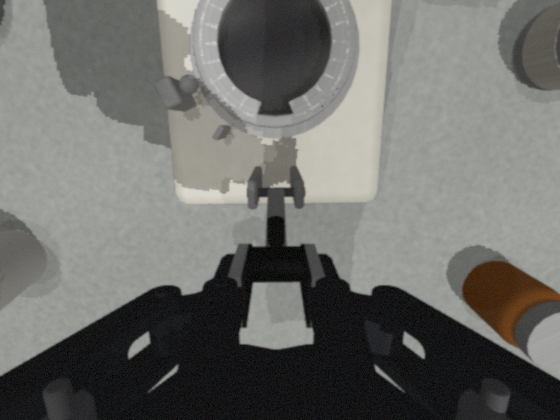

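>>> servo_tool --rows '[{"linear": [0,0,0],"dr": [0,0,0],"jaw": 0.06},{"linear": [0,0,0],"dr": [0,0,0],"jaw": 0.06},{"linear": [0,0,-0.015],"dr": [0,0,0],"jaw": 0.06},{"linear": [0,0,-0.045],"dr": [0,0,0],"jaw": 0.06},{"linear": [0.05,0,0],"dr": [0,0,0],"jaw": 0.06},{"linear": [0.03,0,0],"dr": [0,0,0],"jaw": 0.06},{"linear": [0,0,0],"dr": [0,0,0],"jaw": 0.085},{"linear": [0,0,0],"dr": [0,0,0],"jaw": 0.085}]'

```text
time_s: 5.3
tcp_pos: [523.0, 25.7, 244.5]
orientation: [0.001, -0.052, 0.999, 0.0]
contact_force: [0.2, 0.5, -0.6]
grip_width: 84.8
```

```bash
python3 - <<'E'
from h import *
goto(476,-297,220,122)
c=snap('wrist','w4')
a=c['image'][20:290,140:380]
cv2.imwrite('pics/cw4.png',cv2.resize(a,None,fx=2.2,fy=2.2,interpolation=2)[:,:,::-1])
S=load('scene0')
print('basket near',onz(S,262,130,0),onz(S,190,95,0),onz(S,320,100,0))
E
```

```text
t 5.3 at [523.   25.7 244.5] az -174.0 tilt 0.17 F [ 0.2  0.5 -0.6] grip 84.8
tool shift [  80.6 -316.1   24.2] dr z 64.0
basket near [ 348.26813732 -536.88389915    0.        ] [ 409.05593157 -906.40808598    0.        ] [  65.75492425 -616.84648368    0.        ]
```

View pics/cw4.png

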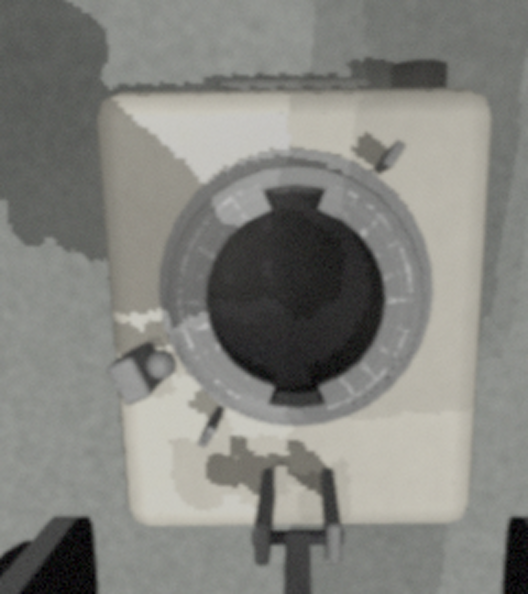

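```bash
python3 - <<'E'
from h import *
from scipy.optimize import least_squares
c=load('w4');img=c['img'];g=cv2.GaussianBlur(cv2.cvtColor(img,cv2.COLOR_RGB2GRAY),(3,3),0)
u0,v0=140+296/2.2,20+298/2.2
for th in (75,85,95):
    m=(g<th).astype(np.uint8);n,l,st,ce=cv2.connectedComponentsWithStats(m)
    k=l[int(v0),int(u0)]
    cs,_=cv2.findContours((l==k).astype(np.uint8),cv2.RETR_EXTERNAL,cv2.CHAIN_APPROX_NONE)
    p=max(cs,key=len)[:,0].astype(float)
    a=np.degrees(np.arctan2(p[:,1]-v0,p[:,0]-u0))
    ok=(np.abs(np.abs(a)-90)>20)
    W=np.array([onz(c,u,v,110)[:2] for u,v in p]);
    s=least_squares(lambda x:np.hypot(*(W[ok]-x[:2]).T)-x[2],[487,21,36],loss='soft_l1');M=s.x[:2]
    d=W-M;rr=np.hypot(*d.T);az=np.degrees(np.arctan2(d[:,1],d[:,0]))
    o={}
    for nm,ref in(('+x',6.4),('-x',-173.6)):
        da=(az-ref+180)%360-180; q=(np.abs(da)<16)&(rr>38.5)
        perp=d[q]@np.array([-np.sin(np.radians(6.4)),np.cos(np.radians(6.4))]); 
        o[nm]=(d[q][:, :]@[np.cos(np.radians(6.4)),np.sin(np.radians(6.4))],perp)
    print(th,st[k],s.x,[(x.min().round(1),x.max().round(1),p_.min().round(1),p_.max().round(1)) for x,p_ in o.values()])
pc=lambda u,v:(140+u/2.2,20+v/2.2)
def azf(p,q): d=p-q; return np.degrees(np.arctan2(d[1],d[0]))
A,B=onz(c,*pc(295,190),110),onz(c,*pc(297,402),110);print('slots',azf(B,A),(A+B)/2,np.linalg.norm(A-B))
for A,B in [((103,140),(130,500)),((489,130),(467,500)),((160,96),(450,94))]:
    print('edge',azf(onz(c,*pc(*B),82),onz(c,*pc(*A),82)))
E
```

```text
75 [ 234  106   81   98 5435] [486.72071092  20.6581214   34.93347454] [(np.float64(37.8), np.float64(42.7), np.float64(-9.5), np.float64(9.8)), (np.float64(-42.3), np.float64(-37.5), np.float64(-9.8), np.float64(9.7))]
85 [ 233  106   82   99 5554] [486.7317535   20.65359843  35.25796006] [(np.float64(37.8), np.float64(43.6), np.float64(-10.4), np.float64(10.7)), (np.float64(-42.3), np.float64(-37.5), np.float64(-10.6), np.float64(10.6))]
95 [ 233  105   82  100 5675] [486.74453338  20.5537105   35.57648214] [(np.float64(37.8), np.float64(43.6), np.float64(-10.3), np.float64(10.8)), (np.float64(-43.1), np.float64(-37.5), np.float64(-10.6), np.float64(10.7))]
slots 6.483300993363355 [486.84702991  21.21949634 110.        ] 84.37918513671849
edge 6.253332329687445
edge 6.561471495935681
edge 96.37375127209982
```

>>> servo_tool --rows '[{"linear": [0.013,-0.053,0.004],"dr": [0,0,0],"jaw": 0.085},{"linear": [0.013,-0.053,0.004],"dr": [0,0,0],"jaw": 0.085},{"linear": [0.013,-0.053,0.004],"dr": [0,0,0],"jaw": 0.085},{"linear": [0.013,-0.053,0.004],"dr": [0,0,0],"jaw": 0.085},{"linear": [0.014,-0.052,0.004],"dr": [0,0,0],"jaw": 0.085},{"linear": [0.014,-0.052,0.004],"dr": [0,0,0],"jaw": 0.085},{"linear": [0,0,0],"dr": [0,0,10.6],"jaw": 0.085},{"linear": [0,0,0],"dr": [0,0,10.6],"jaw": 0.085},{"linear": [0,0,0],"dr": [0,0,10.6],"jaw": 0.085},{"linear": [0,0,0],"dr": [0,0,10.6],"jaw": 0.085},{"linear": [0,0,0],"dr": [0,0,10.6],"jaw": 0.085},{"linear": [0,0,0],"dr": [0,0,10.6],"jaw": 0.085}]'

```text
time_s: 6.85
tcp_pos: [476.4, -297.7, 219.0]
orientation: [0.0, 0.484, 0.875, 0.0]
contact_force: [0.3, 0.1, -0.1]
grip_width: 84.9
```

```bash
python3 - <<'E'
from h import *
goto(476,-297,220,122)
c=snap('wrist','w5')
E
```

```text
t 6.85 at [ 476.4 -297.7  219. ] az 122.04 tilt 0.02 F [ 0.3  0.1 -0.1] grip 84.9
tool shift [ 0.8  0.1 -1. ] dr z 0.04
```

View pics/w5.png

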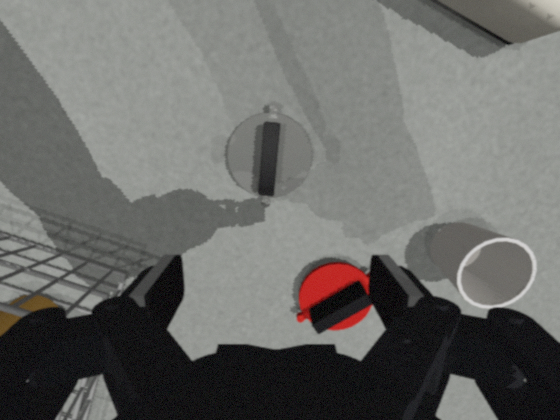

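```bash
cat > bar.py <<'E'
from h import *
def bar(fn,u0,v0,zt=58,th=60):
    c=load(fn);img=c['img'];g=cv2.cvtColor(img,cv2.COLOR_RGB2GRAY)
    n,l,st,ce=cv2.connectedComponentsWithStats((g<th).astype(np.uint8))
    k=l[v0,u0];p=np.argwhere(l==k)[:,::-1].astype(np.float32)
    W=np.array([onz(c,u,v,zt)[:2] for u,v in p],np.float32)
    (x,y),(w,h),an=cv2.minAreaRect(W)
    if w<h: an+=90
    print(fn,st[k],'centre',x,y,'size',w,h,'az',an,an-180)
    m=W.mean(0);d=np.linalg.eigh(np.cov((W-m).T))[1][:,1];print('mean',m,'pca az',np.degrees(np.arctan2(d[1],d[0])))
E
python3 - <<'E'
from bar import *
bar('w5',269,158)
c=load('w5');a=c['img'][90:220,200:340]
cv2.imwrite('pics/cw5.png',cv2.resize(a,None,fx=4,fy=4,interpolation=2)[:,:,::-1])
A,B=onz(c,273,108,24),onz(c,267,203,24);print((A+B)/2,np.degrees(np.arctan2(*(A-B)[1::-1])))
E
```

```text
w5 [ 258  122   22   74 1105] centre 453.6405334472656 -274.2711181640625 size 15.786413192749023 70.13311767578125 az 116.83918190002441 -63.160818099975586
mean [ 453.82236 -274.0799 ] pca az 116.68063801453768
[ 455.42248689 -274.84094587   24.        ] 118.1206499396489
```

View pics/cw5.png

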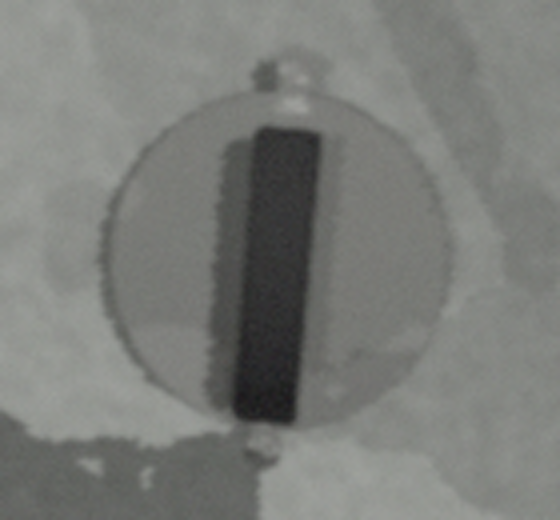

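```bash
python3 - <<'E'
from h import *
goto(453.7,-274.2,30,116.8)
E
```

```text
t 6.9 at [ 476.3 -297.7  219. ] az 121.83 tilt 0.02 F [-0.3 -0.3 -0.2] grip 85.0
tool shift [ 31.9  -6.9 189. ] dr z 5.03
```

>>> servo_tool --rows '[{"linear": [0.032,-0.007,0.02],"dr": [0,0,5],"jaw": 0.06},{"linear": [0,0,0.05],"dr": [0,0,0],"jaw": 0.06},{"linear": [0,0,0.05],"dr": [0,0,0],"jaw": 0.06},{"linear": [0,0,0],"dr": [0,0,0],"jaw": 0.06},{"linear": [0,0,0],"dr": [0,0,0],"jaw": 0.06}]'

```text
time_s: 7.52
tcp_pos: [453.6, -274.7, 100.6]
orientation: [0.001, 0.519, 0.855, 0.0]
contact_force: [1.1, -0.3, 0.3]
grip_width: 59.8
```

```bash
python3 - <<'E'
from h import *
goto(453.7,-274.2,30,116.8)
c=snap('wrist','w6')
E
```

```text
t 7.525 at [ 453.6 -274.7  100.6] az 117.45 tilt 0.11 F [ 1.1 -0.3  0.3] grip 59.8
tool shift [ 0.5  0.2 70.6] dr z 0.65
```

View pics/w6.png

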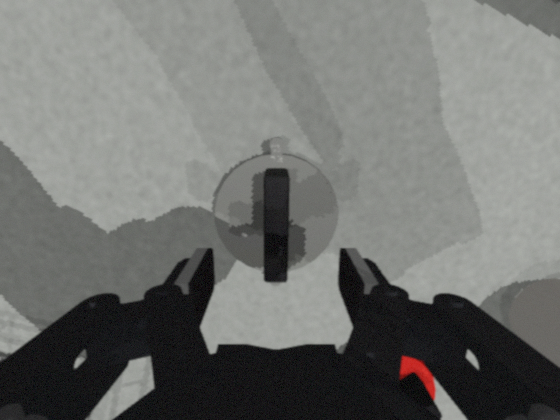

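```bash
python3 - <<'E'
from bar import *
bar('w6',276,225)
E
```

```text
w6 [ 253  169   38  113 2979] centre 450.998291015625 -272.9752197265625 size 22.80223274230957 74.41314697265625 az 120.35869216918945 -59.64130783081055
mean [ 451.41864 -270.15955] pca az 117.78965729550447
```

>>> servo_tool --rows '[{"linear": [0,0,0.035],"dr": [0,0,0.5],"jaw": 0.06},{"linear": [0,0,0.035],"dr": [0,0,0],"jaw": 0.06},{"linear": [0,0,0],"dr": [0,0,0],"jaw": 0.06},{"linear": [0,0,0],"dr": [0,0,0],"jaw": 0.005},{"linear": [0,0,0],"dr": [0,0,0],"jaw": 0.005},{"linear": [0,0,0],"dr": [0,0,0],"jaw": 0.005},{"linear": [0,0,0],"dr": [0,0,0],"jaw": 0.005},{"linear": [0,0,0],"dr": [0,0,0],"jaw": 0.005}]' --grip_force 50

```text
time_s: 8.57
tcp_pos: [453.7, -274.9, 31.2]
orientation: [0.002, 0.523, 0.852, -0.0]
contact_force: [-0.3, -0.4, 7.2]
grip_width: 14.9
```

```bash
python3 - <<'E'
from bar import *
goto(453.7,-274.2,30,116.8)
c=snap('wrist','w7')
E
```

```text
t 8.575 at [ 453.7 -274.9   31.2] az 116.89 tilt 0.23 F [-0.3 -0.4  7.2] grip 14.9
tool shift [0.6 0.3 1.2] dr z 0.09
```

View pics/w7.png

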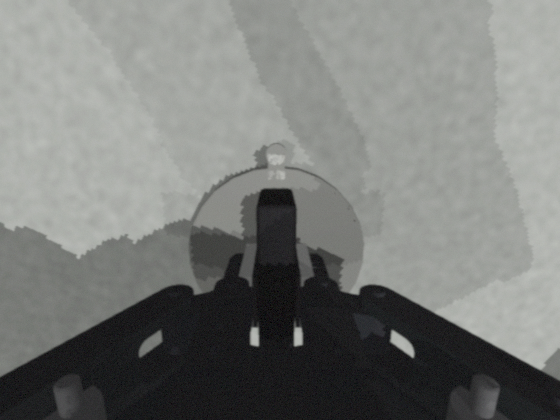

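```bash
python3 - <<'E'
from bar import *
a=np.radians(116.9);d=np.array([np.cos(a),np.sin(a)]);C=np.array([453.7,-274.2])
for fn,px in(('w5',(272,122)),('w6',(276.5,169)),('w7',(276,189))):
    c=load(fn);p=onz(c,*px,58)[:2];print(fn,p,(p-C)@d,(p-C)@[-d[1],d[0]])
for fn,px in(('w5',(266.3,195.5)),('w6',(276,281))):
    c=load(fn);p=onz(c,*px,58)[:2];print(fn,p,(p-C)@d,(p-C)@[-d[1],d[0]])
goto(486.8,20.8,190,186.4)
E
```

```text
w5 [ 438.34509128 -242.23094928] 35.45701411640912 -0.7704385055970342
w6 [ 436.40557774 -238.73664438] 39.45072984279787 -0.6217299413680595
w7 [ 435.40245997 -236.66953042] 41.74802225736457 -0.6623861018891313
w5 [ 470.97551821 -305.54649345] -35.770769475392164 -1.2240228113822862
w6 [ 470.32636124 -304.65659262] -34.68345697358478 -1.0477282473814646
t 8.625 at [ 453.7 -274.8   31.2] az 116.89 tilt 0.22 F [-0.6  0.3  7.1] grip 14.9
tool shift [ 248.2  163.6 -159.4] dr z -69.51
```

>>> servo_tool --rows '[{"linear": [0,0,-0.01],"dr": [0,0,0],"jaw": 0.005},{"linear": [0,0,-0.04],"dr": [0,0,0],"jaw": 0.005},{"linear": [0,0,-0.055],"dr": [0,0,0],"jaw": 0.005},{"linear": [0,0,-0.055],"dr": [0,0,0],"jaw": 0.005},{"linear": [0,0,0],"dr": [0,0,-10],"jaw": 0.005},{"linear": [0,0,0],"dr": [0,0,-10],"jaw": 0.005},{"linear": [0,0,0],"dr": [0,0,-10],"jaw": 0.005},{"linear": [0,0,0],"dr": [0,0,-10],"jaw": 0.005},{"linear": [0,0,0],"dr": [0,0,-10],"jaw": 0.005},{"linear": [0,0,0],"dr": [0,0,-10],"jaw": 0.005},{"linear": [0,0,0],"dr": [0,0,-9.5],"jaw": 0.005},{"linear": [0,0,0],"dr": [0,0,0],"jaw": 0.005}]' --grip_force 60

```text
time_s: 10.12
tcp_pos: [451.8, -273.6, 189.5]
orientation: [-0.0, -0.055, 0.998, 0.0]
contact_force: [0.4, 0.8, -0.6]
grip_width: 14.9
```

```bash
python3 - <<'E'
from bar import *
goto(486.8,20.8,195,186.4)
c=snap('wrist','w8')
E
```

```text
t 10.125 at [ 451.8 -273.6  189.5] az -173.72 tilt 0.03 F [ 0.4  0.8 -0.6] grip 14.9
tool shift [-67.  288.8  -5.4] dr z -0.12
```

View pics/w8.png

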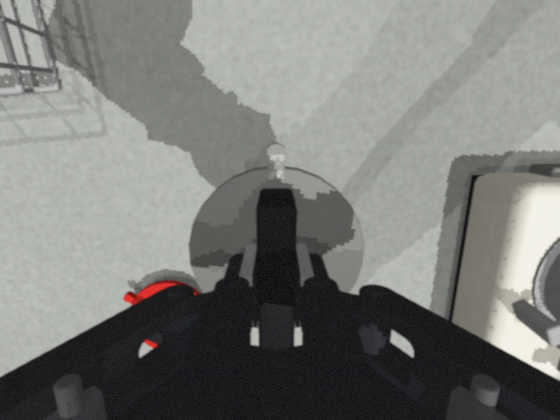

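```bash
python3 - <<'E'
from bar import *
a=np.radians(116.9);d=np.array([np.cos(a),np.sin(a)]);C=np.array([453.7,-274.2])
c=load('w7')
for px in((276,205),(276,203)):
    p=onz(c,*px,58)[:2];print((p-C)@d,(p-C)@[-d[1],d[0]])
im=c['img'][130:350,180:380];cv2.imwrite('pics/cw7.png',cv2.resize(im,None,fx=2.7,fy=2.7,interpolation=2)[:,:,::-1])
im=load('w8')['img'][130:350,180:380];cv2.imwrite('pics/cw8.png',cv2.resize(im,None,fx=2.7,fy=2.7,interpolation=2)[:,:,::-1])
E
```

```text
35.46321499702735 -0.6624825221724682
36.25852055686693 -0.6624703207501816
```

View pics/cw8.png

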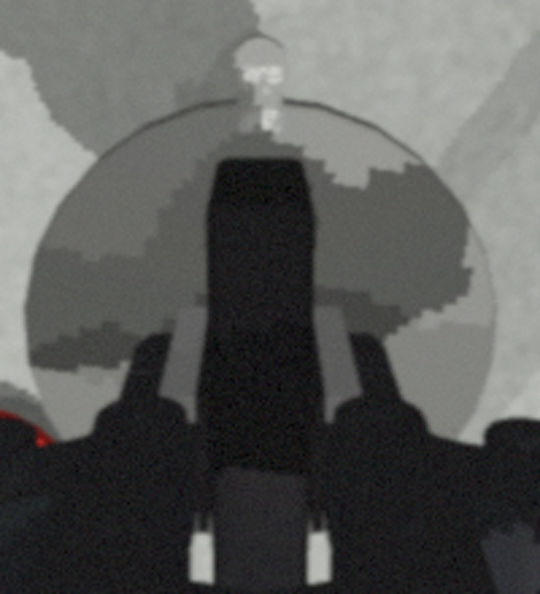

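```bash
python3 - <<'E'
from bar import *
from scipy.optimize import least_squares
c=load('w8')
pts=[(25,310),(496,320),(135,138),(385,130),(55,218),(465,218),(95,165),(430,165)]
for z in (181,182.5):
    W=np.array([onz(c,180+u/2.7,130+v/2.7,z)[:2] for u,v in pts])
    s=least_squares(lambda x:np.hypot(*(W-x[:2]).T)-46,[452,-273]);
    s2=least_squares(lambda x:np.hypot(*(W-x[:2]).T)-x[2],[452,-273,46]);
    a=np.radians(186.3);d=np.array([np.cos(a),np.sin(a)]);q=s.x-[451.8,-273.6]
    print(s.x,s2.x,'along,perp',q@d,q@[d[1],-d[0]])
E
```

```text
[ 453.35815563 -272.55003992] [ 452.69024606 -272.61655512   45.52365834] along,perp -1.6639625031903706 0.8726361897998949
[ 453.33900366 -272.56407246] [ 452.03629724 -272.6936114    45.07218297] along,perp -1.6433863469872854 0.8607900220771061
```

>>> servo_tool --rows '[{"linear": [-0.011,0.048,0],"dr": [0,0,0],"jaw": 0.005},{"linear": [-0.011,0.048,0],"dr": [0,0,0],"jaw": 0.005},{"linear": [-0.011,0.048,0],"dr": [0,0,0],"jaw": 0.005},{"linear": [-0.011,0.048,0],"dr": [0,0,0],"jaw": 0.005},{"linear": [-0.011,0.048,0],"dr": [0,0,0],"jaw": 0.005},{"linear": [-0.011,0.048,0],"dr": [0,0,0],"jaw": 0.005},{"linear": [0,0,0.02],"dr": [0,0,0],"jaw": 0.005},{"linear": [0,0,0.01],"dr": [0,0,0],"jaw": 0.005},{"linear": [0,0,0],"dr": [0,0,0],"jaw": 0.005},{"linear": [0,0,0],"dr": [0,0,0],"jaw": 0.005},{"linear": [0,0,0],"dr": [0,0,0],"jaw": 0.005}]'

```text
time_s: 11.55
tcp_pos: [486.2, 19.2, 159.9]
orientation: [0.001, -0.055, 0.998, -0.0]
contact_force: [-0.3, 0.5, -1.7]
grip_width: 14.8
```

```bash
python3 - <<'E'
from bar import *
goto(486.1,20.2,145,186.4)
for n in('scene','side','wrist'):
    c=snap(n,n+'9')
a=load('scene9')['img'][130:280,240:440]; b=load('side9')['img'][130:300,200:380]
a=cv2.resize(a,None,fx=2,fy=2,interpolation=2); b=cv2.resize(b,None,fx=2,fy=2,interpolation=2)
h=np.zeros((340,760,3),np.uint8);h[:300,:400]=a;h[:,400:760]=b;cv2.imwrite('pics/c9.png',h[:,:,::-1])
E
```

```text
t 11.55 at [486.2  19.2 159.9] az -173.69 tilt 0.07 F [-0.3  0.5 -1.7] grip 14.8
tool shift [-0.   1.  14.9] dr z -0.09
```

View pics/c9.png

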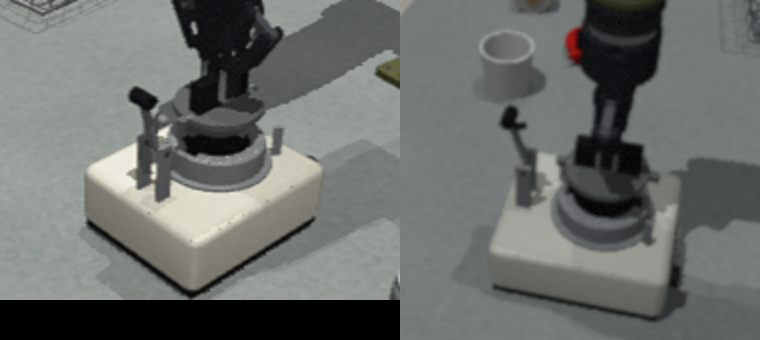

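View pics/wrist9.png

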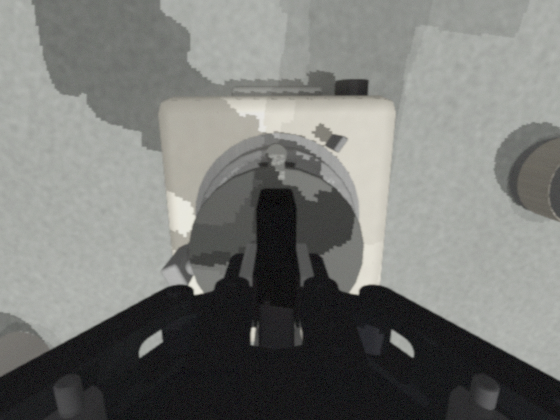

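>>> servo_tool --rows '[{"linear": [0,0.001,0.008],"dr": [0,0,0],"jaw": 0.005},{"linear": [0,0,0.008],"dr": [0,0,0],"jaw": 0.005},{"linear": [0,0,0.004],"dr": [0,0,0],"jaw": 0.005},{"linear": [0,0,0.003],"dr": [0,0,0],"jaw": 0.005},{"linear": [0,0,0],"dr": [0,0,0],"jaw": 0.005}]'

```text
time_s: 12.32
tcp_pos: [485.4, 20.7, 136.0]
orientation: [-0.0, -0.056, 0.998, 0.0]
contact_force: [-0.3, 0.4, -1.8]
grip_width: 14.7
```

>>> servo_tool --rows '[{"linear": [0,0,0.003],"dr": [0,0,0],"jaw": 0.005},{"linear": [0,0,0.003],"dr": [0,0,0],"jaw": 0.005},{"linear": [0,0,0.003],"dr": [0,0,0],"jaw": 0.005},{"linear": [0,0,0],"dr": [0,0,0],"jaw": 0.005},{"linear": [0,0,0],"dr": [0,0,0],"jaw": 0.005}]'

```text
time_s: 12.95
tcp_pos: [485.7, 20.7, 127.3]
orientation: [0.0, -0.056, 0.998, -0.0]
contact_force: [1.0, 0.0, -1.4]
grip_width: 14.9
```

>>> servo_tool --rows '[{"linear": [0,0,0.002],"dr": [0,0,0],"jaw": 0.005},{"linear": [0,0,0.001],"dr": [0,0,0],"jaw": 0.005},{"linear": [0,0,0],"dr": [0,0,0],"jaw": 0.005},{"linear": [0,0,0],"dr": [0,0,0],"jaw": 0.005}]'

```text
time_s: 13.45
tcp_pos: [485.8, 20.7, 125.2]
orientation: [0.0, -0.056, 0.998, -0.0]
contact_force: [-1.7, -1.0, 6.1]
grip_width: 15.1
```

```bash
python3 - <<'E'
from bar import *
goto(486.1,20.2,125,186.4)
for n in('scene','side','wrist'):
    c=snap(n,n+'10')
a=load('scene10')['img'][150:250,270:400]; b=load('side10')['img'][180:280,230:360]
a=cv2.resize(a,None,fx=3,fy=3,interpolation=2); b=cv2.resize(b,None,fx=3,fy=3,interpolation=2)
cv2.imwrite('pics/c10.png',np.hstack([a,b])[:,:,::-1])
E
```

```text
t 13.45 at [485.8  20.7 125.2] az -173.61 tilt 0.06 F [-1.7 -1.   6.1] grip 15.1
tool shift [-0.2 -0.5  0.2] dr z -0.01
```

View pics/c10.png

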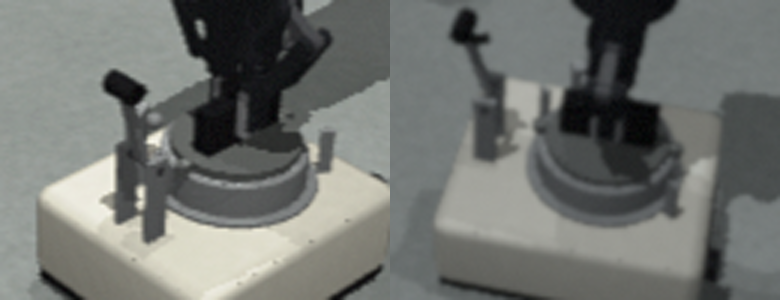

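View pics/wrist10.png

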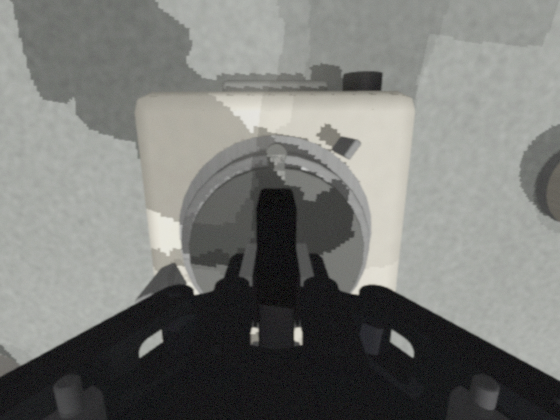

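>>> servo_tool --rows '[{"linear": [0,0,0],"dr": [0,0,0],"jaw": 0.005},{"linear": [0,0,0],"dr": [0,0,0],"jaw": 0.005},{"linear": [0,0,0],"dr": [0,0,4],"jaw": 0.005},{"linear": [0,0,0],"dr": [0,0,4],"jaw": 0.005},{"linear": [0,0,0],"dr": [0,0,4],"jaw": 0.005},{"linear": [0,0,0],"dr": [0,0,4],"jaw": 0.005},{"linear": [0,0,0],"dr": [0,0,4],"jaw": 0.005},{"linear": [0,0,0],"dr": [0,0,0],"jaw": 0.005},{"linear": [0,0,0],"dr": [0,0,0],"jaw": 0.005}]' --grip_force 90

```text
time_s: 14.72
tcp_pos: [486.2, 20.1, 125.3]
orientation: [0.001, 0.119, 0.993, -0.001]
contact_force: [-2.3, -1.7, 5.7]
grip_width: 14.5
```

```bash
python3 - <<'E'
from bar import *
goto(486.1,20.2,125,152.2)
print(r.read_state()['wrist_torque'])
snap('wrist','w11')
E
```

```text
t 14.725 at [486.2  20.1 125.3] az 166.38 tilt 0.13 F [-2.3 -1.7  5.7] grip 14.5
tool shift [0.2 0.1 0.3] dr z 14.18
[-0.31236273  0.18715466  0.05526954]
```

View pics/w11.png

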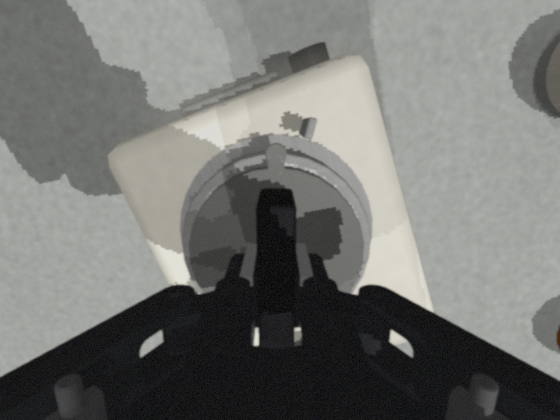

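>>> servo_tool --rows '[{"linear": [0,0,0],"dr": [0,0,4],"jaw": 0.005},{"linear": [0,0,0],"dr": [0,0,4],"jaw": 0.005},{"linear": [0,0,0],"dr": [0,0,4],"jaw": 0.005},{"linear": [0,0,0],"dr": [0,0,2],"jaw": 0.005},{"linear": [0,0,0],"dr": [0,0,0],"jaw": 0.005},{"linear": [0,0,0],"dr": [0,0,0],"jaw": 0.005},{"linear": [0,0,0],"dr": [0,0,0],"jaw": 0.005},{"linear": [0,0,0],"dr": [0,0,0],"jaw": 0.005}]'

```text
time_s: 15.78
tcp_pos: [486.2, 20.1, 125.3]
orientation: [0.001, 0.239, 0.971, -0.0]
contact_force: [-2.0, -1.7, 6.8]
grip_width: 14.4
```

```bash
python3 - <<'E'
from bar import *
goto(486.1,20.2,125,152.2)
print(r.read_state()['wrist_torque'],r.read_state()['joint_vel'].round(4))
for n in('scene','side','wrist'): snap(n,n+'12')
a=load('scene12')['img'][150:250,270:400]; b=load('side12')['img'][180:280,230:360]
a=cv2.resize(a,None,fx=3,fy=3,interpolation=2); b=cv2.resize(b,None,fx=3,fy=3,interpolation=2)
cv2.imwrite('pics/c12.png',np.hstack([a,b])[:,:,::-1])
c=load('wrist12')['img'][90:310,160:400];cv2.imwrite('pics/cw12.png',cv2.resize(c,None,fx=2.5,fy=2.5,interpolation=2)[:,:,::-1])
E
```

```text
t 15.775 at [486.2  20.1 125.3] az 152.39 tilt 0.13 F [-2.  -1.7  6.8] grip 14.4
tool shift [ 0.2 -0.   0.3] dr z 0.19
[-0.29785525  0.24196132  0.14919981] [-0.0003 -0.0014  0.0003 -0.0018 -0.0013 -0.0004]
```

View pics/c12.png

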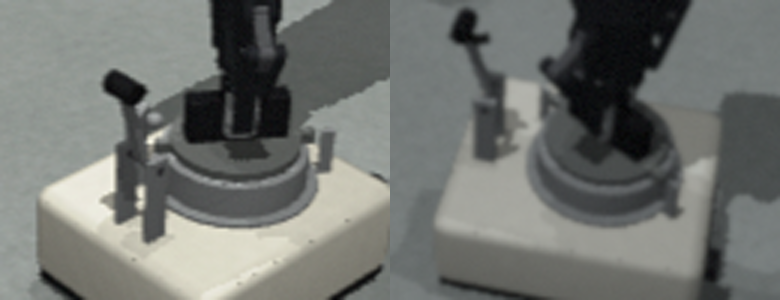

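View pics/cw12.png

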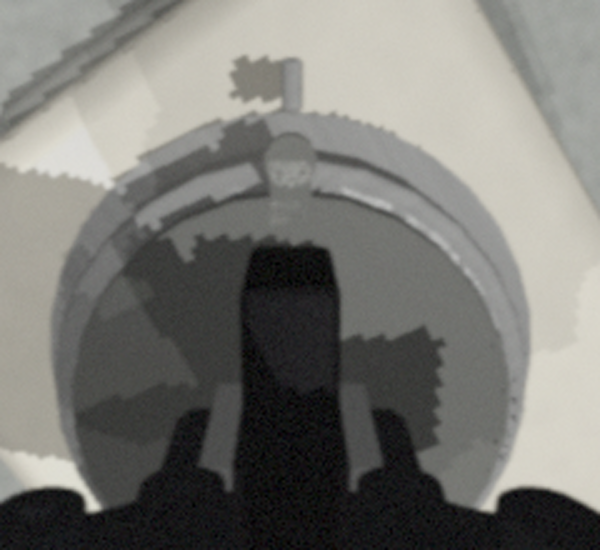

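```bash
python3 - <<'E'
from h import *
print(r.finish_job()); goto(486.1,20.2,125,152.2)
E
```

```text
the job is handed in; nothing more can be done
None
the job is handed in; nothing more can be done
```

I handed the job in at about 16 s. The lever is up, and the lid is seated and twisted half way, still held by the fingers at 90 N grip. No verdict was reported.

- **Lever:** I gripped the knob and swung it up along its arc to about 1.9 rad. The later pictures show it staying there, leaning back.
- **Lid:** I picked the grey lid by its bar and left the red one alone. It went into the mouth with no force until it sat. The tool then stopped at 125.2 mm, where I had predicted, with about 6 N of seating force.
- **Twist:** The lid turned 34° (0.59 rad) clockwise, which puts the ring at about 0.5 rad. In the last wrist picture the nib points at the twin of the half-way rib, with the arm at rest. The lid turned together with the fingers.
- **Tin, jar and cup:** The arm passed clear of them and touched nothing near them. I did not re-measure their positions at the end.

Two checks disagreed slightly:
- **Lid centre:** Two measurements of the lid's centre in the grip differed by about 2 mm along the bar. I aimed between them, within the fit's 3 mm play.
- **Wrist torque:** After the full twist it read 0.15 N m against the 0.17 N m expected from the ring spring. At 20° it read 0.055 N m, below the spring's 0.09 N m rest value.

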